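# Stop test, reset and hold the enabling handle of the tote lane

## Robot

A 7-joint arm with a two-finger parallel gripper is mounted at the origin on the work surface. World frame = base frame: x ahead of the robot, y to its left, z up, the work surface at z = 0. Lengths are in m, angles in rad, forces in N, time in s.
With the tool pointing down it reaches from about 0.4 to 0.9 m from the base axis. Payload 5.5 kg.
Tool frame: the origin (TCP) lies midway between the tips of the shut fingers; the grasp point (between the pads) lies 19 mm behind it (manip.grip_depth is the distance from the TCP to the grasp point, in m); z points along the fingers, x is the direction in which the jaws open and shut, and the axes are right-handed (so a half turn about z gives the same grasp; the last joint's range is limited). The gripper opens to 92 mm and grips with 3 to 60 N. Pads are 19 mm wide; open, the fingers measure 130 mm over their backs; the gripper's body (75 mm by 190 mm) begins 47 mm behind the grasp point.
Start: joints at [-0.877, 0.501, -0.427, 1.55, 0.221, 1.138, -0.21], TCP at [0.271, 0.591, 0.206] pointing down, gripper open.
Joint ranges: [-2.88, 2.88], [-0.31, 2.03], [-1.54, 1.56], [0.2, 2.42], [-1.41, 4.55], [0.19, 2.02], [-2.57, 2.57]. Speed limits (rad/s): [2.57, 2.57, 3.14, 3.14, 3.14, 3.14, 3.14].

## Interface

Orientations are given as a unit quaternion [x, y, z, w].
In Python, from bench import manip, effector, viewer gives the robot as it stands. Calls block until the motion is done:
- manip.move_pose(position, orientation): joint-space move of the TCP to a pose.
- manip.servo_line(position, ori=None, vel=0.15): straight line of the TCP; ori=None keeps the orientation; vel is the mean speed in m/s.
- manip.movej(angles): joint-space move.
- effector.open_jaws() and effector.close(f_grip=None): open the fingers fully, or close them until they stop; f_grip is the grip in N (None keeps the last).
- manip.sleep(seconds).
- manip.solve_ik(position, orientation): joint angles nearest the present ones, or None.
- viewer.get_image(name): name is "scene" or "side" or "wrist"; returns the picture (480x640x3 uint8, red, green, blue); there is no depth.
- viewer.get_calibration(name): a dict with "vfov" (degrees; the focal length in pixels is half the picture's height over the tangent of half this angle, whatever the lens; pixels are square), "cx", "cy" (the principal point, pixels), "eye" and "attitude" of the camera in the world. Camera axes: x right, y down, z forward; pixel columns grow to the right and rows downward; lengths in m; the calibration is good to about 2 mm. A picture is of the moment at which its call begins: read the wrist's pose just before it. get_calibration takes no time and is no camera call; for the wrist camera it gives the pose at the moment of the call.
A pose or a line that the arm cannot do raises manip.PlanningError and nothing moves.
- manip.hand_in(): hands the job in, once; it reports no verdict.
Readings, each from a call of its own:
- manip.current_clock(): time.
- manip.current_q(): joint angles.
- manip.current_joint_velocities(): joint speeds.
- manip.current_tau(): joint torques, N m.
- manip.current_tool_pos(): TCP position.
- manip.current_tcp_rot(): TCP orientation.
- manip.current_force(): force on the tool from outside, world axes, zero at the start.
- manip.current_wrist_torque(): the same for the moment, N m.
- manip.current_finger_gap(): finger opening in m.
Only numpy, scipy, OpenCV 4.12 (cv2) and the standard library are available. Lean on these libraries where they do the work, as an engineer would, in place of code of your own. Each camera call takes 0.05 s, during which the arm holds its last target.

## Task

Get the tote lane ready to run: test its stop by pressing the red mushroom button all the way down for a moment, let it come up, then turn its grip clockwise as far as it goes to reset it. Only after that push the black paddle of the spring-loaded enabling handle down until its orange pointer stands in the green band, never into the red, and keep it there: the program finishes while still holding the paddle down in the green. Leave everything else on the bench where it is.

Things in the scene. Friction and masses are not known exactly. Their poses are not given: they have to be found in the camera images.
- stop_box: stop station, fixed to the table: yellow box 100 x 100 mm, 60 mm high, carrying a red mushroom button on its middle; origin at the centre of its underside, z up. A black mark on its top at local -x shows where the white line on the grip points at stop_knob = 0; a green mark shows where it points when reset (stop_knob = 1.25).
- stop_grip (a point): centre of the top face of the red grip bar that stands on the mushroom, about 116 mm above the table. The bar is 38 mm long along this point's x, 14 mm thick along its y, and stands 28 mm tall above a round red head 44 mm across. A white line on the bar's top points to the point's -x. It sinks and turns with the button.
- stop_push (a joint): travel of the mushroom in m: 0 up, 0.008 fully down (a hard stop). A spring lifts it again when let go; it takes about 4 N to start and 10 N to push fully down.
- stop_knob (a joint): turn of the mushroom's grip in rad about the vertical: grows clockwise seen from above, from 0 to a hard stop at 1.25 (reset); it stays where it is left (friction about 0.04 N m). The start is somewhere between 0 and 0.25.
- handle_unit: enabling handle stand, fixed to the table: white base plate 100 x 230 mm (local x, y), 12 mm thick; origin at the centre of its underside, z up. Two dark cheeks, 110 mm high above the table, stand at local y -80 mm and carry the handle's pivot (axis along local x, 95 mm above the table). At local y +94 mm, x -26 mm stands a thin scale plate 115 mm high, 34 mm wide along local y, its bands white above, green in the middle, red below.
- handle_pad (a point): centre of the upper face of the black paddle, 36 mm (local x) x 60 mm (local y), 18 mm thick, at the end of the handle, 120 mm from the pivot towards local +y of the stand; its height is 104 mm above the table when let go, and it sinks by about 120 mm x sin(joint handle). It tilts with the handle. Best pushed straight down here from above.
- handle (a joint): swing of the handle in rad: 0 let go (up), grows as the paddle is pushed down, 0.45 at the bottom stop. A spring pushes it back: about 3 N at the paddle to start, 9 N in the middle of the green band, 14 N at the bottom. The orange pointer at its end is on white below 0.18, on green from 0.18 to 0.30 (paddle 21 to 35 mm below its let-go height), on red above 0.30.
- tape: bystander, loose: roll of brown tape lying flat, 70 mm across, 30 mm high; origin at the centre of its underside
- scanner: bystander, loose: grey and black hand scanner lying flat, about 155 x 40 mm, 35 mm high, from local x -105 to +50 mm; origin on its underside
- cutter: bystander, loose: orange safety cutter lying flat, 130 x 22 mm, 16 mm high; origin at the centre of its underside
- parts_bin: bystander, loose: open blue plastic bin, 150 x 200 mm, 75 mm high; origin at the centre of its underside
- mug: bystander, loose: white mug, 80 mm across, 95 mm high, its ear at local +y; origin at the centre of its underside
- carton: bystander, loose: closed cardboard carton, 120 x 120 mm, 70 mm high; origin at the centre of its underside
- can: bystander, loose: upright can with blue label, 60 mm across, 110 mm high; origin at the centre of its underside

How it is judged:
By the outcome, as a careful person would: the job done as asked, in the order asked, and still so for the second after the job is handed in, while the arm keeps its last pose, push and grip.
It also fails if it takes over 59 s, if anything falls off the work surface, if the arm or the gripper's body presses on something with over 40 N, if the wrist force passes 120 N, or if a joint passes its speed limit or range.

## Working session

There is one attempt and no reset: what is moved stays moved. The work goes in short steps, each a Python script; the robot and the scene stay as the last script left them, time stands still between calls to the robot, and variables do not carry over. Pictures are saved under pics/ and viewed, and the job is handed in when it is done.

```bash
ls; mkdir -p pics
python3 - <<'E'
from bench import manip, effector, viewer
import cv2
for n in ["scene","side","wrist"]:
    c=viewer.get_calibration(n); print(n,c)
    cv2.imwrite(f"pics/{n}0.png",viewer.get_image(n)[:,:,::-1])
print(manip.current_clock(),manip.current_tcp_rot(),manip.current_force(),manip.current_tool_pos())
E
```

```text
pics
scene {'vfov': 43.90699571990864, 'cx': 311.1512762537577, 'cy': 247.34174565788297, 'eye': array([2.0608733 , 0.17309751, 1.06745505]), 'attitude': array([ 0.58927185,  0.65237082, -0.35833108, -0.31427668])}
side {'vfov': 50.15638507427243, 'cx': 314.7127559656986, 'cy': 235.23276737179611, 'eye': array([-0.1834742 , -0.68276486,  0.73180579]), 'attitude': array([ 0.80587223, -0.34959878,  0.18911745, -0.43884534])}
wrist {'vfov': 59.65540296504972, 'cx': 318.65992539772304, 'cy': 237.3062510313919, 'eye': array([0.2043922 , 0.62037067, 0.38437548]), 'attitude': array([0.8335383 , 0.53475008, 0.07355152, 0.11767083])}
0.15 [ 8.41901487e-01  5.39630728e-01 -6.46772644e-04  3.81032104e-04] [ 0.06007867 -0.22144712 -0.62768094] [0.27125057 0.59007995 0.20492603]
```

View pics/scene0.png

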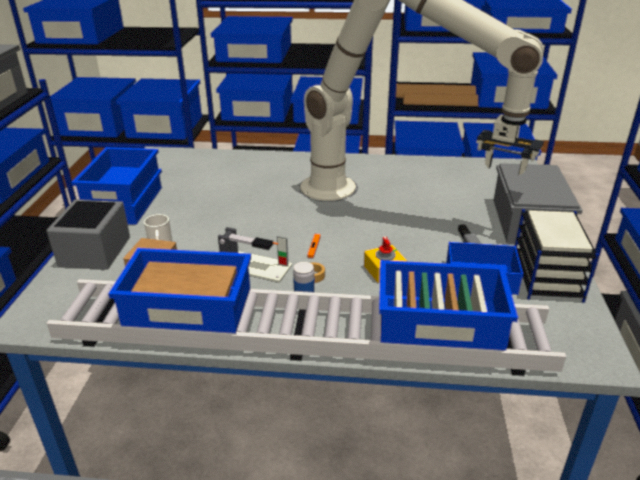

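View pics/side0.png

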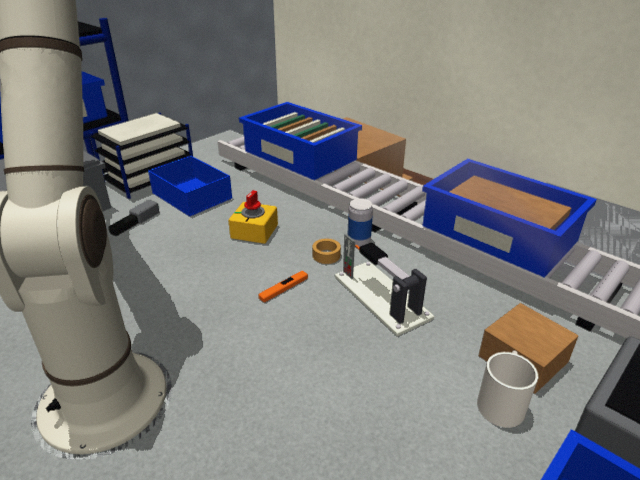

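View pics/wrist0.png

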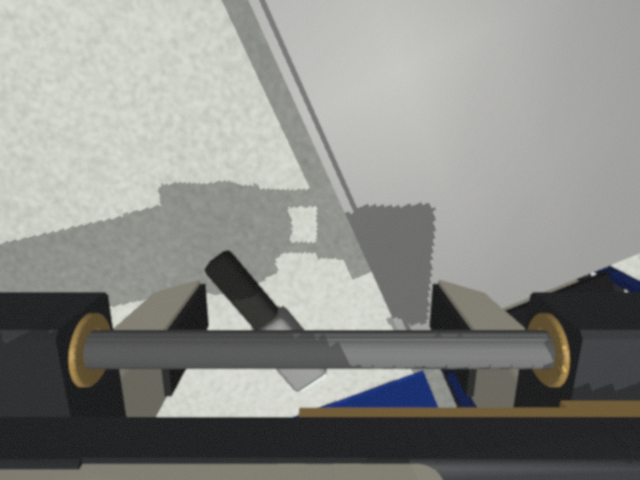

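The scene view shows the red grip near (386,242), the yellow box near (383,263) and the handle from (230,240) to (283,250). In the side view the grip is at (252,197) and the paddle at (372,252). Next I'll enlarge both and triangulate roughly.

```bash
cat > h.py <<'E'
from bench import manip, effector, viewer
import numpy as np, cv2
from scipy.spatial.transform import Rotation as R
def ray(c,u,v):
    f=240/np.tan(np.radians(c["vfov"])/2)
    d=R.from_quat(c["attitude"]).apply([(u-c["cx"])/f,(v-c["cy"])/f,1.])
    return np.array(c["eye"]),d/np.linalg.norm(d)
def plane(c,u,v,z):
    e,d=ray(c,u,v); return e+d*(z-e[2])/d[2]
def tri(obs):
    A=np.zeros((3,3));b=np.zeros(3)
    for c,u,v in obs:
        e,d=ray(c,u,v);M=np.eye(3)-np.outer(d,d);A+=M;b+=M@e
    p=np.linalg.solve(A,b)
    return p,[round(float(np.linalg.norm((np.eye(3)-np.outer(ray(c,u,v)[1],ray(c,u,v)[1]))@(p-c["eye"])))*1000,1) for c,u,v in obs]
def proj(c,p):
    f=240/np.tan(np.radians(c["vfov"])/2)
    q=R.from_quat(c["attitude"]).inv().apply(np.array(p)-c["eye"]); return q[0]/q[2]*f+c["cx"],q[1]/q[2]*f+c["cy"]
def down(a): # tool down, jaw x axis at world angle a
    x=np.array([np.cos(a),np.sin(a),0]);z=np.array([0,0,-1.]);y=np.cross(z,x)
    return R.from_matrix(np.c_[x,y,z]).as_quat()
def snap(n,name):
    c=viewer.get_calibration(n); im=viewer.get_image(n)[:,:,::-1].copy(); cv2.imwrite(f"pics/{name}.png",im); return c,im
E
python3 - <<'E'
from h import *
s=cv2.imread("pics/scene0.png");d=cv2.imread("pics/side0.png")
cv2.imwrite("pics/sc_crop.png",cv2.resize(s[220:295,210:420],None,fx=3.8,fy=3.8,interpolation=2))
cv2.imwrite("pics/sd_crop.png",cv2.resize(d[180:340,220:440],None,fx=3.6,fy=3.6,interpolation=2))
cs=viewer.get_calibration("scene");cd=viewer.get_calibration("side")
print(tri([(cs,386,239),(cd,252,193)]));print(tri([(cs,263,242),(cd,372,253)]))
E
```

```text
(array([0.54523206, 0.22085678, 0.11611828]), [0.6, 0.6])
(array([ 0.5642466 , -0.14896117,  0.09681733]), [0.6, 0.6])
```

View pics/sc_crop.png

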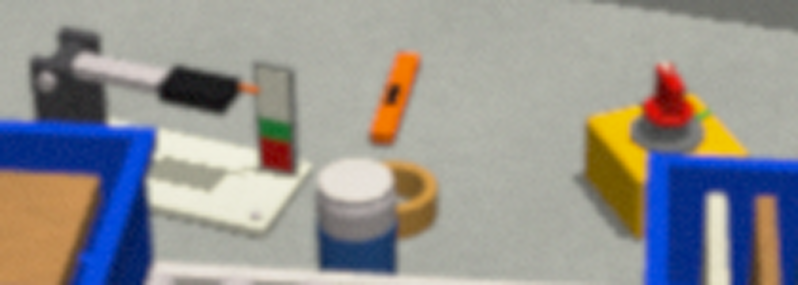

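View pics/sd_crop.png

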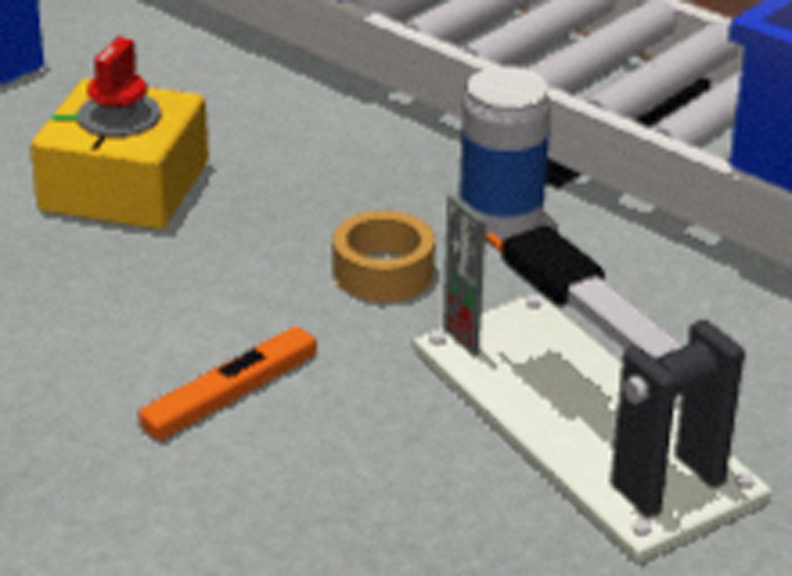

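Run:
```python
from h import *
q=down(np.radians(90))
manip.move_pose([0.635,0.215,0.30],q)
manip.sleep(0.2)
c,im=snap("wrist","w_button"); print(c["eye"],proj(c,[.545,.221,.116]))
print(plane(c,*proj(c,[.545,.221,.116]),.116), manip.current_clock(), manip.current_q())
```

```text
[0.56084375 0.21528164 0.47949174] (np.float64(326.30316829474896), np.float64(98.13998844358025))
[0.545 0.221 0.116] 2.3167 [-0.12350353  0.46191628 -0.35847542  1.37951114  0.16150318  1.3290958
  1.08608509]
```

View pics/w_button.png

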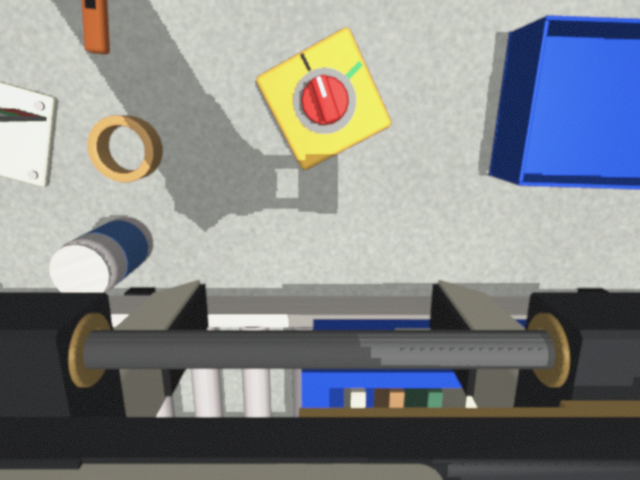

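The wrist view shows the yellow box centred near (324,98), the white line from about (318,77) to (324,95), the black mark at (305,62) and the green mark at (353,71). I'll measure these.

Run:
```python
from h import *
c=viewer.get_calibration("wrist"); im=cv2.imread("pics/w_button.png")
cv2.imwrite("pics/wb_crop.png",cv2.resize(im[20:180,245:405],None,fx=3.7,fy=3.7,interpolation=2))
hsv=cv2.cvtColor(im,cv2.COLOR_BGR2HSV)
roi=np.zeros(im.shape[:2],np.uint8);roi[15:185,245:405]=255
y=cv2.inRange(hsv,(22,120,90),(35,255,255))&roi
pts=cv2.findNonZero(y);hull=cv2.convexHull(pts)
ap=cv2.minAreaRect(hull);b=cv2.boxPoints(ap);print("rect",ap)
ap4=cv2.approxPolyDP(hull,12,True)[:,0];print(ap4.tolist())
W=np.array([plane(c,*p,.06)[:2] for p in ap4]);print(W,W.mean(0),[np.linalg.norm(W[i]-W[i-1]) for i in range(len(W))],[np.degrees(np.arctan2(*(W[i]-W[i-1])[::-1])) for i in range(len(W))])
red=(cv2.inRange(hsv,(0,140,80),(8,255,255))|cv2.inRange(hsv,(170,140,80),(180,255,255)))&roi
m=cv2.minEnclosingCircle(cv2.findNonZero(red));print("red",m)
cr=im[60:140,290:360]
wh=cv2.inRange(hsv,(0,0,170),(180,110,255));mm=np.zeros_like(roi);cv2.circle(mm,(int(m[0][0]),int(m[0][1])),22,255,-1);wh&=mm
p=cv2.findNonZero(wh)[:,0];print(len(p),p.min(0),p.max(0))
vx,vy,x0,y0=cv2.fitLine(p,cv2.DIST_L2,0,.01,.01).ravel()
P=plane(c,x0,y0,.116);Q=plane(c,x0+10*vx,y0+10*vy,.116);print("line",P,np.degrees(np.arctan2(*(Q-P)[:2][::-1])))
g=cv2.inRange(hsv,(55,90,80),(85,255,255))&roi;p=cv2.findNonZero(g)[:,0];print("green",plane(c,*p.mean(0),.06),)
k=cv2.inRange(hsv,(0,0,0),(180,255,60))&roi;p=cv2.findNonZero(k)[:,0];print("black",plane(c,*np.median(p,0),.06),len(p))
print("red ctr",plane(c,*m[0],.087))
```

```text
rect ((325.089599609375, 98.03987121582031), (107.1067886352539, 104.99345397949219), 62.650123596191406)
[[390, 123], [299, 161], [257, 79], [347, 28]]
[[0.5654335  0.28334716]
 [0.60190195 0.19497443]
 [0.52570784 0.1563064 ]
 [0.48191798 0.24009779]] [0.54374031 0.21868144] [np.float64(0.09404972252098978), np.float64(0.09560171190893424), np.float64(0.08544447943843517), np.float64(0.094543897192123)] [np.float64(27.377846353609275), np.float64(-67.57570744922543), np.float64(-153.09249333948762), np.float64(117.59182758478211)]
red ((324.1040344238281, 99.68791961669922), 23.8643856048584)
113 [316  78] [326  97]
line [0.53669503 0.21680678 0.116     ] 19.709264100987966
green [0.51731441 0.24709719 0.06      ]Traceback (most recent call last):
  File "<stdin>", line 19, in <module>
TypeError: 'NoneType' object is not subscriptable
```

View pics/wb_crop.png

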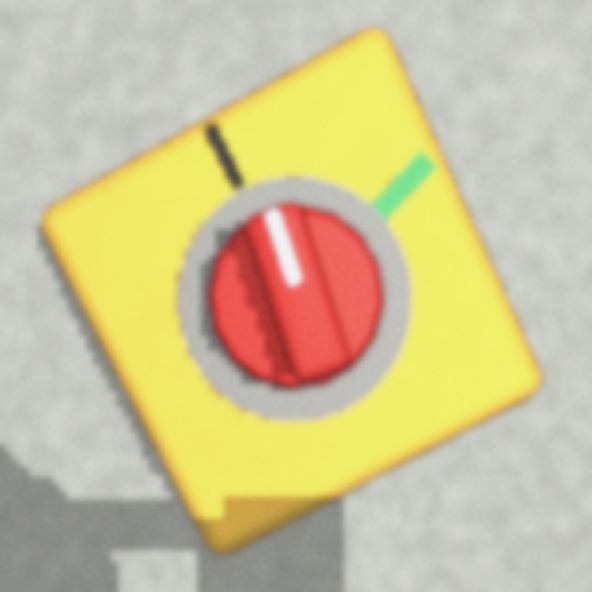

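Run:
```python
from h import *
c=viewer.get_calibration("wrist")
print(plane(c,324.1,99.7,.087),plane(c,324.5,96.8,.116))
C=[.5445,.2195]
q0=manip.current_q()
for a in (109.7,40,-70.3,-140):
    print(a,manip.solve_ik([*C,.15],down(np.radians(a))))
```

```text
[0.54520705 0.21924988 0.087     ] [0.54409769 0.21925818 0.116     ]
109.7 [-0.09832533  0.44982668 -0.42584374  1.76597052  0.21909887  0.97265944
  1.30377082]
40 [-0.26093459  0.42501926 -0.21448569  1.77181107  0.10763382  0.95614044
  0.17905655]
-70.3 [-0.53768956  0.41692479  0.13864761  1.78196573 -0.06898696  0.94739005
 -1.59743519]
-140 [-1.29586239  0.8728434   1.35468911  1.80527691 -0.9057245   1.25654646
 -2.12227027]
```

All estimates agree on (0.5445, 0.2193). The box yaw is about 26.5°, and the knob starts at about 0.12 rad. Next is the press with shut fingers.

Run:
```python
from h import *
o=down(np.radians(109.7)); C=[.5445,.2193]
manip.move_pose([*C,.15],o); effector.close(10)
manip.sleep(.2); f0=manip.current_force(); print(f0,manip.current_finger_gap())
manip.servo_line([*C,.119],vel=.08)
for z in (.114,.112,.110,.109,.108,.107,.106,.105,.104):
    manip.servo_line([*C,z],vel=.03); manip.sleep(.05)
    f=manip.current_force()-f0; print(z,manip.current_tool_pos().round(4),f.round(1))
    if abs(f[2])>18: break
manip.sleep(.3); print((manip.current_force()-f0).round(1)); snap("side","press")
manip.servo_line([*C,.15],vel=.08)
manip.sleep(.2);print((manip.current_force()-f0).round(1),manip.current_clock())
snap("side","up")
```

```text
[-0.59770572  0.52411908 -0.45693624] 0.0005084108111952142
0.114 [0.5446 0.2193 0.1142] [ 0.1 -1.   0.8]
0.112 [0.5445 0.2193 0.112 ] [ 0.7 -0.2  0.7]
0.11 [0.5444 0.2193 0.1099] [-0.  -0.3  0.4]
0.109 [0.5445 0.2193 0.1089] [ 0.6 -0.9  0.5]
0.108 [0.5445 0.2193 0.1079] [ 1.  -0.3  0.6]
0.107 [0.5445 0.2193 0.107 ] [ 1.4 -1.3  0.7]
0.106 [0.5445 0.2193 0.1059] [ 1.  -0.6  0.6]
0.105 [0.5445 0.2193 0.1049] [ 0.9 -0.6  0.9]
0.104 [0.5445 0.2193 0.104 ] [ 0.3 -0.7  1.1]
[ 0.2 -0.8  0.1]
[ 0.9 -0.6  1.1] 9.2583
```

Run:
```python
from h import *
for n in("press","up"):
    im=cv2.imread(f"pics/{n}.png"); cv2.imwrite(f"pics/{n}_c.png",cv2.resize(im[100:260,180:340],None,fx=3.7,fy=3.7,interpolation=2))
```

```text
(no output)
```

View pics/press_c.png

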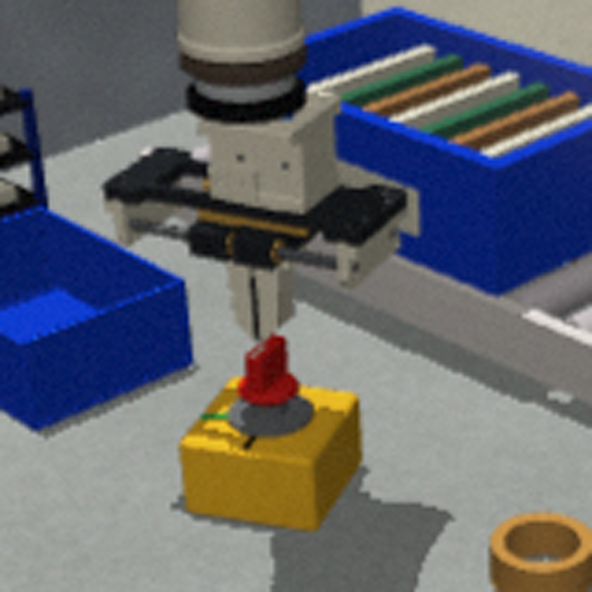

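View pics/up_c.png

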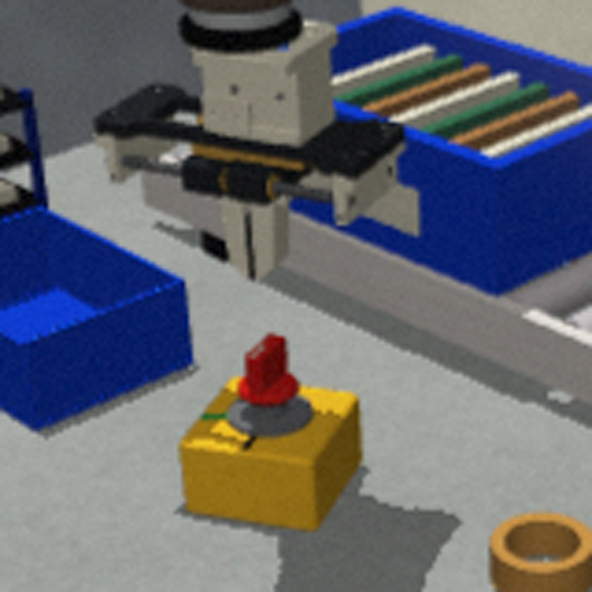

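Run:
```python
from h import *
c=viewer.get_calibration("side")
for p in([.5445,.2193,.104],[.5445,.2193,.15],[.5445,.2193,.116]):
    u,v=proj(c,p);print(p,u,v,(u-180)*3.7,(v-100)*3.7)
print(manip.current_tool_pos(),manip.current_tcp_rot(), down(np.radians(109.7)))
cw=viewer.get_calibration("wrist"); print(cw["eye"]-manip.current_tool_pos())
c,im=snap("scene","s1"); cv2.imwrite("pics/s1c.png",cv2.resize(im[160:290,310:470],None,fx=4,fy=4,interpolation=2)); u,v=proj(c,[.5445,.2193,.15]);print((u-310)*4,(v-160)*4)
```

```text
[0.5445, 0.2193, 0.104] 252.31863509446794 197.350101924426 267.5789498495314 360.1953771203763
[0.5445, 0.2193, 0.15] 251.06308990092472 181.13868043602358 262.9334326334215 300.21311761328724
[0.5445, 0.2193, 0.116] 251.99576066926747 193.18119313351335 266.38431447628966 344.7704145939994
[0.54410062 0.21915742 0.14940505] [ 5.75695197e-01  8.17664195e-01 -4.37591310e-04 -3.35766549e-04] [0.575719   0.81764762 0.         0.        ]
[-0.06916729 -0.02557244  0.1796719 ]
303.8328075456052 277.13894839116847
```

View pics/s1c.png

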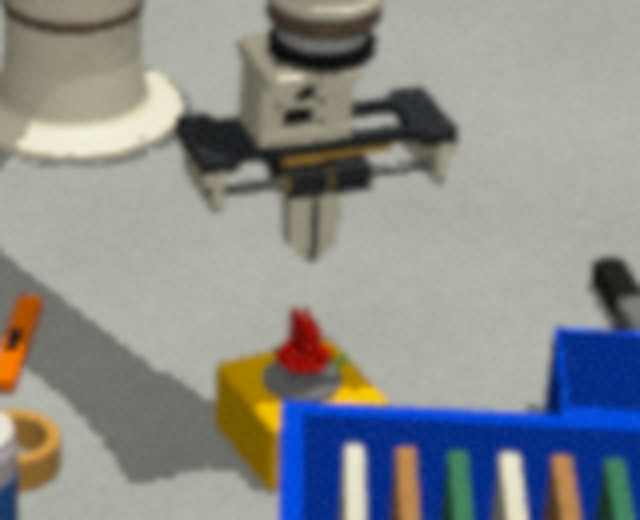

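The shut fingertips show about 19 mm higher than the reported TCP in both views: scene crop (312,260) against (304,277) predicted. I'll triangulate them.

Run:
```python
from h import *
cs=viewer.get_calibration("scene");cd=viewer.get_calibration("side")
im=cv2.imread("pics/s1.png");d=cv2.imread("pics/up.png")
cv2.imwrite("pics/t1.png",np.hstack([cv2.resize(im[205:235,372:402],(390,390),interpolation=0),cv2.resize(d[150:180,232:262],(390,390),interpolation=0)]))
```

```text
(no output)
```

View pics/t1.png

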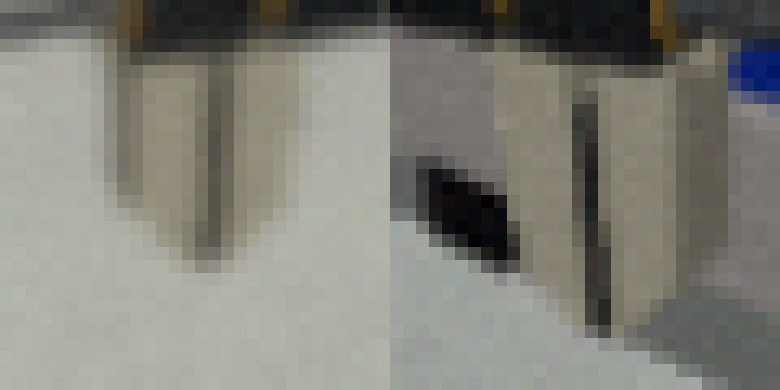

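Run:
```python
from h import *
from scipy.optimize import least_squares
cs=viewer.get_calibration("scene");cd=viewer.get_calibration("side")
y=np.array([np.cos(np.radians(19.7)),np.sin(np.radians(19.7)),0])*.0095
P=[]
r=least_squares(lambda p:np.r_[np.subtract(proj(cs,p+y),(388,225.4)),np.subtract(proj(cd,p-y),(248,175.8))],[.544,.22,.15])
print(r.x,r.fun)
```

```text
[0.5439656  0.22103081 0.16867768] [ 0.0061957  -0.00606403  0.00546942  0.00475391]
```

Run:
```python
from h import *
print(manip.grip_depth,[x for x in dir(manip) if x[0]!='_'])
C=[.5445,.2193]
f0=manip.current_force()
manip.servo_line([*C,.102],vel=.08)
for z in np.arange(.100,.083,-.001):
    manip.servo_line([*C,z],vel=.03); manip.sleep(.05)
    f=manip.current_force()-f0; print(round(z,4),manip.current_tool_pos().round(4),f.round(1))
    if abs(f[2])>22: break
manip.sleep(.4); print((manip.current_force()-f0).round(1)); snap("side","press2")
manip.servo_line([*C,.13],vel=.08)
manip.sleep(.2);print((manip.current_force()-f0).round(1),manip.current_clock())
a=cv2.imread("pics/press2.png")
b=snap("side","up2")[1]
cv2.imwrite("pics/pu.png",np.hstack([cv2.resize(i[140:250,205:305],None,fx=3.9,fy=3.9,interpolation=2) for i in(a,b)]))
```

```text
0.0188 ['PlanningError', 'current_clock', 'current_finger_gap', 'current_force', 'current_joint_velocities', 'current_q', 'current_tau', 'current_tcp_rot', 'current_tool_pos', 'current_wrist_torque', 'grip_depth', 'hand_in', 'move_pose', 'movej', 'servo_line', 'sleep', 'solve_ik']
0.1 [0.5447 0.2194 0.1003] [ 1.6  0.5 -0.6]
0.099 [0.5445 0.2193 0.099 ] [1.  0.4 0.1]
0.098 [0.5445 0.2193 0.0979] [ 1.4  0.6 -0.4]
0.097 [0.5444 0.2193 0.0969] [ 0.7  1.1 -1.1]
0.096 [0.5445 0.2193 0.0959] [ 0.6  0.2 -1. ]
0.095 [0.5447 0.2194 0.0954] [ 0.6 -0.4  3.4]
0.094 [0.5447 0.2194 0.0942] [-0.1  0.4  4.6]
0.093 [0.5447 0.2194 0.0932] [0.1 0.2 4.6]
0.092 [0.5447 0.2194 0.0922] [-0.5 -0.1  4.6]
0.091 [0.5448 0.2194 0.0913] [-0.4  0.6  6.2]
0.09 [0.5448 0.2194 0.0904] [-0.8  0.5  6.7]
0.089 [0.5448 0.2194 0.0895] [-0.3  0.1  7.8]
0.088 [0.5448 0.2194 0.0886] [-0.4 -1.   7.8]
0.087 [0.5448 0.2194 0.0877] [-0.7 -0.4  8.5]
0.086 [0.5449 0.2195 0.0872] [-1.6 -0.2 11.6]
0.085 [0.5451 0.2196 0.0871] [-3.8 -1.5 17.6]
0.084 [0.5453 0.2196 0.087 ] [-5.5 -3.4 24.2]
[-5.1 -1.9 24.4]
[ 1.7  0.3 -0.8] 16.5833
```

View pics/pu.png

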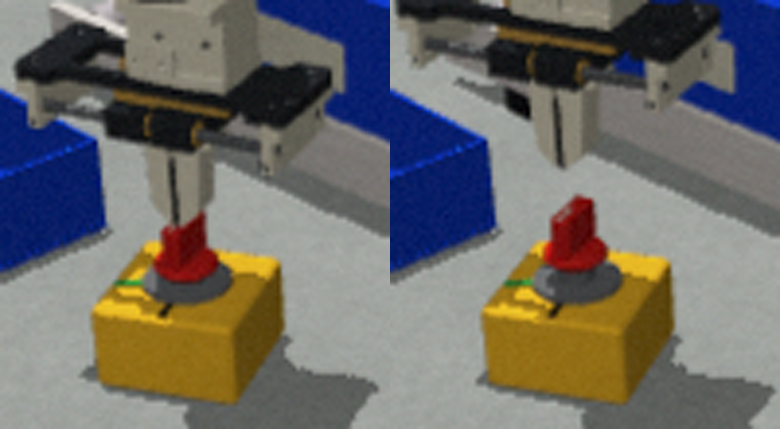

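The left panel shows the mushroom pressed down under the tips, the right panel shows it back up. The force log has the hard stop at 8 mm of travel. Real tips sit about 20 mm above the reported TCP, so I'll offset for that. Next I grip the bar and turn it.

Run:
```python
from h import *
C=[.5445,.2193]
effector.open_jaws(); f0=manip.current_force();m0=manip.current_wrist_torque()
manip.servo_line([*C,.074],vel=.08)
print((manip.current_force()-f0).round(1))
effector.close(20); manip.sleep(.1)
print("gap",manip.current_finger_gap(),(manip.current_force()-f0).round(1),manip.current_tool_pos().round(4))
q=np.array(manip.current_q());print(q.round(3))
d0=R.from_quat(manip.current_tcp_rot()).as_matrix()[:2,0]
for da in (-.3,-.6,-.9,-1.05,-1.13,-1.18,-1.23):
    t=q.copy();t[6]+=da; manip.movej(list(t)); manip.sleep(.05)
    x=R.from_quat(manip.current_tcp_rot()).as_matrix()[:2,0]
    print(da,np.degrees(np.arctan2(x[1],x[0])).round(1),(manip.current_force()-f0).round(1),(manip.current_wrist_torque()-m0).round(2),manip.current_tool_pos().round(4),round(manip.current_finger_gap(),4))
    if abs((manip.current_wrist_torque()-m0)[2])>.6:break
snap("side","turned"); print(manip.current_clock())
```

```text
[ 0.2 -0.4  0.4]
gap 0.013798870695156683 [-2.9  4.3  0.2] [0.544  0.2208 0.0741]
[-0.126  0.548 -0.396  1.816  0.273  0.831  1.261]
-0.3 92.8 [-2.2  3.3 -0. ] [ 0.85  0.33 -0.04] [0.5439 0.2212 0.0741] 0.0138
-0.6 75.7 [-0.4  5.  -0.4] [1.09 0.27 0.02] [0.5439 0.2216 0.0741] 0.014
-0.9 58.5 [-0.8  5.1 -1.8] [1.16 0.19 0.05] [0.544  0.2219 0.0741] 0.0136
-1.05 49.9 [-0.6  5.7 -1.4] [ 1.25  0.17 -0.05] [0.5441 0.2221 0.0741] 0.0141
-1.13 45.3 [-0.4  5.7 -3.2] [1.26 0.07 0.15] [0.5442 0.2222 0.0741] 0.0135
-1.18 42.6 [-0.6  4.1 -2.6] [1.21 0.08 0.48] [0.5442 0.2221 0.0741] 0.0141
-1.23 39.7 [ 0.5  4.8 -1.9] [ 1.12 -0.05  0.61] [0.5444 0.2219 0.0741] 0.0147
22.8167
```

The wrist torque rises at about 45°, so the turn reached its stop. I'll release, lift and take one wrist picture covering both the knob and the handle.

Run:
```python
from h import *
q=np.array(manip.current_q()); q[6]+=.06; 
effector.open_jaws()
p=manip.current_tool_pos(); manip.servo_line([p[0],p[1],.18],vel=.15)
manip.move_pose([.635,.03,.30],down(np.radians(90))); effector.close(10)
manip.sleep(.15)
c,im=snap("wrist","w2"); np.save("w2.npy",c,allow_pickle=True); print(manip.current_clock(),c["eye"],proj(c,[.5642,-.149,.097]))
```

```text
27.7083 [0.56130977 0.0292765  0.47959084] (np.float64(117.18120468019535), np.float64(121.29173908555862))
```

View pics/w2.png

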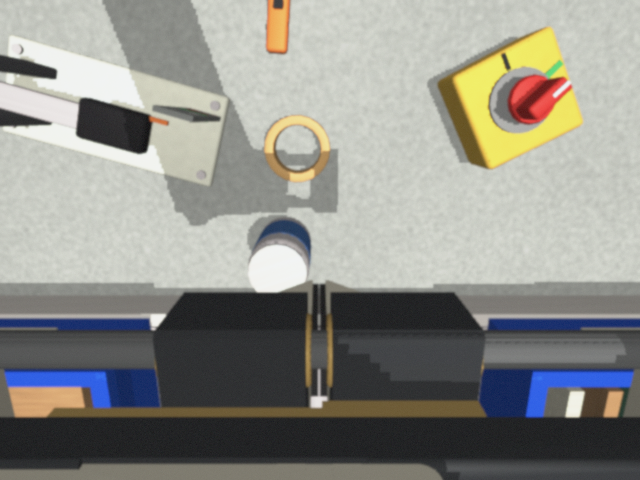

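The white line (555,95)→(571,83) now points at the green mark. The paddle's top is about (78..152, 99..152). I'll measure both.

Run:
```python
from h import *
c=np.load("w2.npy",allow_pickle=True).item(); im=cv2.imread("pics/w2.png");hsv=cv2.cvtColor(im,cv2.COLOR_BGR2HSV)
w=cv2.inRange(hsv,(0,0,170),(180,110,255));m=np.zeros_like(w);m[76:100,545:576]=255
r=cv2.inRange(hsv,(0,140,80),(8,255,255))|cv2.inRange(hsv,(172,140,80),(180,255,255))
hull=cv2.convexHull(cv2.findNonZero(r[60:140,490:590]))+[490,60];hm=np.zeros_like(w);cv2.fillConvexPoly(hm,hull,255)
p=cv2.findNonZero(w&m&hm)[:,0];vx,vy,x0,y0=cv2.fitLine(p,2,0,.01,.01).ravel()
P=plane(c,x0,y0,.116);Q=plane(c,x0+9*vx,y0+9*vy,.116);print("line angle",len(p),np.degrees(np.arctan2(*(Q-P)[:2][::-1])),P)
k=cv2.inRange(im,(0,0,0),(60,60,60));k[:, :72]=0;k[:,160:]=0;k[:90]=0;k[160:]=0
n,l,st,_=cv2.connectedComponentsWithStats(k);i=1+st[1:,4].argmax();print(st[i])
h=cv2.convexHull(cv2.findNonZero((l==i).astype(np.uint8)));a=cv2.approxPolyDP(h,6,True)[:,0];print(a.tolist())
R4=cv2.boxPoints(cv2.minAreaRect(h));print(R4.round(0).tolist())
print([plane(c,*q,.104).round(4).tolist() for q in R4], plane(c,*R4.mean(0),.104))
cv2.imwrite("pics/w2c.png",cv2.resize(im[20:200,0:240],None,fx=3.3,fy=3.3,interpolation=2))
# plate corners (z=.012)
b=cv2.inRange(hsv,(0,0,0),(0,0,0))
```

```text
line angle 122 118.6809405578119 [0.53795915 0.22600584 0.116     ]
[  78   99   73   54 2741]
[[145, 150], [79, 135], [81, 100], [147, 115]]
[[72.0, 134.0], [82.0, 97.0], [155.0, 117.0], [144.0, 154.0]]
[[0.5747, -0.187, 0.104], [0.5439, -0.1733, 0.104], [0.5602, -0.1129, 0.104], [0.5919, -0.1253, 0.104]] [ 0.56743823 -0.14973691  0.104     ]
```

View pics/w2c.png

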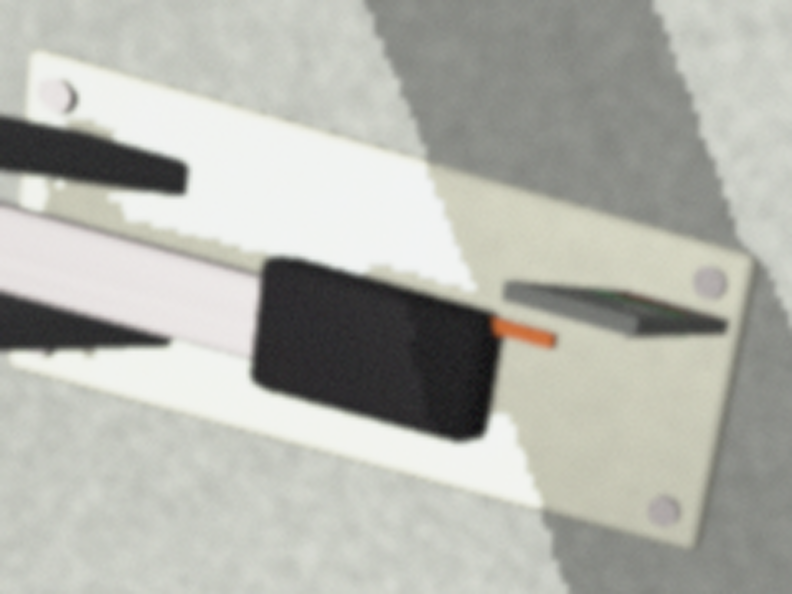

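Run:
```python
from h import *
c=np.load("w2.npy",allow_pickle=True).item(); im=cv2.imread("pics/w2.png")
cv2.imwrite("pics/w2k.png",cv2.resize(im[60:140,490:590],None,fx=7,fy=7,interpolation=2))
A=plane(c,571,83,.116);B=plane(c,555,95,.116);d=A-B;print(np.degrees(np.arctan2(d[1],d[0])))
pc=[plane(c,u*1/3.3,20+v/3.3,.012).round(4).tolist() for u,v in((752,257),(693,548),(33,52))];print(pc)
```

```text
128.66333867667208
[[0.5409, -0.0679, 0.012], [0.6349, -0.0935, 0.012], [0.4806, -0.2872, 0.012]]
```

View pics/w2k.png

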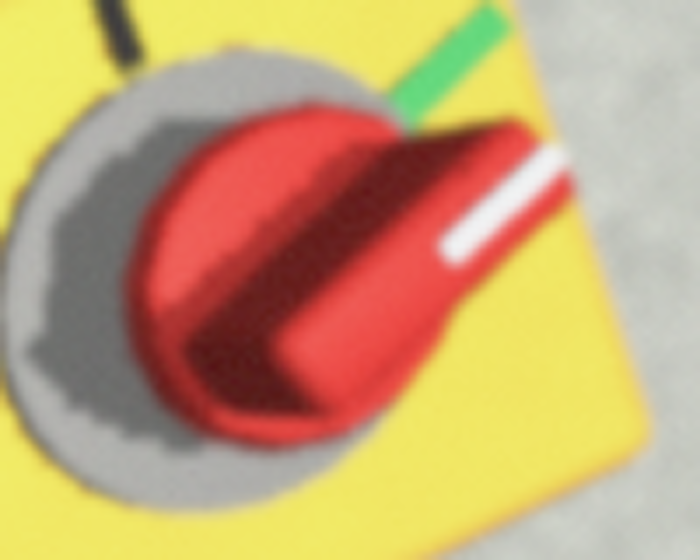

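The knob line measures about 133° against about 135° for the green mark, and the stop torque was well above friction, so the reset is confirmed. The plate corners give the stand a yaw of −15.4° and a pad position of (0.568,−0.151), matching the paddle blob. Now the paddle.

Run:
```python
from h import *
C=[.568,-.151]; a=np.radians(-15.4)
for b in(a,a+np.pi): print(manip.solve_ik([*C,.13],down(b)))
o=down(a)
if manip.solve_ik([*C,.13],o) is None: o=down(a+np.pi)
manip.move_pose([*C,.13],o); manip.sleep(.2); f0=manip.current_force(); print(manip.current_clock(),manip.current_finger_gap())
manip.servo_line([*C,.093],vel=.1)
z0=None
for z in np.arange(.090,.062,-.0015):
    manip.servo_line([*C,z],vel=.05); manip.sleep(.04)
    f=manip.current_force()-f0; p=manip.current_tool_pos();print(round(z,4),p.round(4),f.round(1))
    if z0 is None and f[2]>2: z0=p[2]; print("contact",z0)
    if z0 and z<z0-.020: break
    if f[2]>9: break
    if z0 is None and z<.072: break
snap("scene","p1s");snap("side","p1d");print(manip.current_clock())
a=cv2.imread("pics/p1s.png");b=cv2.imread("pics/p1d.png")
cv2.imwrite("pics/p1.png",np.hstack([cv2.resize(a[210:290,215:305],(390,347),interpolation=2),cv2.resize(b[220:320,325:437],(390,347),interpolation=2)]))
```

```text
[ 0.33518227  0.4461743  -0.15494274  1.78720085  0.08414756  0.91460547
 -0.12499569]
[ 1.07476871  0.86460972 -1.30340132  1.76336279  0.88663219  1.2434763
  2.4007425 ]
29.2 0.0007061834620145412
0.09 [ 0.5683 -0.1511  0.0904] [-0.  -0.1  2. ]
0.0885 [ 0.568  -0.151   0.0886] [-0.9 -0.2  0.8]
0.087 [ 0.5679 -0.151   0.0869] [-0.1  0.2  0.6]
0.0855 [ 0.5679 -0.151   0.0854] [-0.4 -0.   1.7]
0.084 [ 0.5679 -0.151   0.0839] [-1.  -0.2  1. ]
0.0825 [ 0.5683 -0.151   0.0828] [-1.  -0.1  4.1]
contact 0.0827999396961398
0.081 [ 0.5683 -0.1509  0.0812] [-0.1  0.9  3.9]
0.0795 [ 0.5683 -0.1509  0.0796] [0.6 1.1 4.1]
0.078 [ 0.5683 -0.1508  0.0781] [0.2 1.6 5.5]
0.0765 [ 0.5683 -0.1508  0.0766] [1.6 2.  4.4]
0.075 [ 0.5683 -0.1508  0.0751] [2.1 2.3 5.4]
0.0735 [ 0.5683 -0.1508  0.0736] [1.3 2.4 4.9]
0.072 [ 0.5682 -0.1508  0.0722] [0.7 2.1 6.8]
0.0705 [ 0.5683 -0.1509  0.0707] [1.5 2.1 6.1]
0.069 [ 0.5683 -0.151   0.0693] [0.9 2.6 6.7]
0.0675 [ 0.5682 -0.151   0.0678] [1.7 3.2 6.8]
0.066 [ 0.5682 -0.151   0.0664] [0.4 1.9 7.5]
0.0645 [ 0.5682 -0.1511  0.0649] [1.2 2.7 7.8]
0.063 [ 0.5682 -0.1513  0.0635] [1.4 2.6 7.8]
35.3583
```

View pics/p1.png

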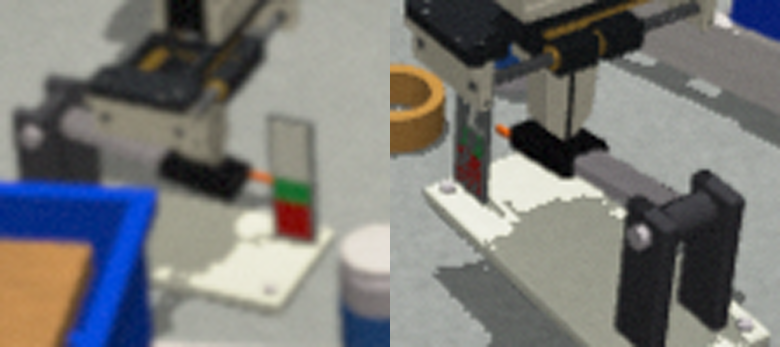

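The scene view shows the pointer just at the white/green edge after about 20 mm of travel. I'll go down another 7 mm or so.

Run:
```python
from h import *
C=[.568,-.151]
for z in (.060,.0575,.0558):
    manip.servo_line([*C,z],vel=.03); manip.sleep(.1); print(manip.current_tool_pos().round(4),manip.current_force().round(1))
manip.sleep(.4);print(manip.current_tool_pos().round(4),manip.current_force().round(1))
snap("scene","p2s");snap("side","p2d");print(manip.current_clock())
a=cv2.imread("pics/p2s.png");b=cv2.imread("pics/p2d.png")
cv2.imwrite("pics/p2.png",np.hstack([cv2.resize(a[235:275,265:305],(390,390),interpolation=2),cv2.resize(b[220:320,325:425],(390,390),interpolation=2)]))
```

```text
[ 0.5681 -0.1515  0.0605] [0.2 1.6 7.7]
[ 0.568  -0.1518  0.0581] [1.3 1.2 7.6]
[ 0.568  -0.1521  0.0565] [0.3 0.6 8.7]
[ 0.568  -0.1521  0.0565] [-0.3  1.   8.7]
36.9083
```

View pics/p2.png

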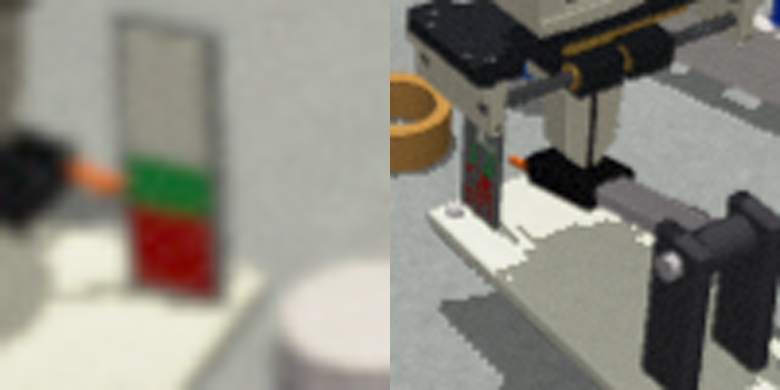

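The pointer tip sits mid-green: row 187, with the band at about 158–210. Depth is about 27 mm and the push is about 9 N, so I'm handing in while holding.

Run:
```python
from h import *
manip.hand_in(); print(manip.current_clock(),manip.current_tool_pos(),manip.current_force())
```

```text
the job is handed in; nothing more can be done
the job is handed in; nothing more can be done
```

The tote lane job is done in the order asked. I handed it in at about 37 s with the arm still holding the paddle down in the green.

- **Stop test:** I pressed the red mushroom to its hard stop at about 8 mm of travel and 24 N. The side camera showed it back up after release.
- **Reset:** I gripped the bar and turned it clockwise until the wrist torque rose to 0.6 N m against the stop. Afterwards the white line measured about 133°, against about 135° for the reset position. One automatic line fit gave 119°. I set it aside because the line's position and the bar edge both agreed with 133–134°.
- **Enabling handle:** The paddle is about 27 mm below its let-go height with about 9 N on it. The last scene picture showed the orange pointer in the middle of the green band, and it was never pushed into the red.

**Tool offset:** The real tips of the shut fingers sat about 20 mm higher than the TCP position the robot reports. My first press attempt therefore touched nothing. I triangulated the tips, found the first touch by force, and used the corrected height for everything after that.

**Bystanders:** No unexpected forces showed up and the arm did not go near the loose items. I did not take a separate final check picture of them.

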